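# Draw the bar-code scanner from its cradle and hold it on the parcel's label

## Task

Take the hand scanner out of its desk cradle, turn it nose down and hold it in the air over the shipping label on the parcel, within reading distance, aimed at the middle of the bar code and with its scan line running across all the bars. Finish while still holding it there, steady and touching nothing else, so that the label can be read. Do not shift the parcel or disturb the other things on the bench.

Things in the scene. Friction and masses are not known exactly. Their poses are not given: they have to be found in the camera images.
- scanner: Cordless pistol-type bar-code scanner, 0.15-0.25 kg, in the cradle, head level within 3 degrees. Origin: middle of the head. x = beam (out of the nose), z = top of the head, y = its left. Light grey head, 52 mm wide (y), 46 mm high (z), x -42 to +33 mm, flat sides good to grip; behind x -20 the top slopes down to z 6 (black tail cap to x -47); black nose 64 mm wide, 50 mm high, x 33 to 60 mm.
- window (a point): Centre of the scanner's window, 61 mm ahead of its origin; same axes (x = beam, scan line spreads along y). It reads a label 60 to 200 mm ahead, slanted up to 40 degrees from square-on, if the beam's centre meets the middle of the bar code within about 20 mm and the scan line lies within 20 degrees of square across the bars.
- foot (a point): Centre of the lower end of the scanner's black pistol grip, at x -33, z -128 mm of the scanner; same axes. The grip (34 mm along the head, 30 mm wide) leaves the head's underside at x -10 mm and runs down and 12 degrees backwards.
- stand: Dark desk cradle screwed to the bench; origin at the centre of the underside of its base (135 x 110 x 12 mm). x = the way the seated scanner looks, z up. The seated scanner's origin is 13 mm ahead (x) of the cradle's origin and 158 mm above the bench.
- pocket (a point): Centre of the mouth of the cradle's pocket, 91 mm above the bench; axes of the cradle. The pocket (38 x 34 mm inside, 46 x 42 mm outside) leans 12 degrees towards the cradle's +x. The scanner's grip stands 62 mm deep in it, with 2 mm of play all round, and comes out along the lean: up and 12 degrees forwards.
- parcel: Closed brown carton, 170 (x) x 230 (y) x 85 mm high, 0.6 to 1.1 kg, standing loose on the bench; origin at the centre of its underside, z up.
- label (a point): Middle of the bar code on the white label (64 x 104 mm) on the parcel's top, 86 mm above the bench; axes of the parcel: z = the label's upward normal; y runs across all the bars (bar code 85 mm long in y); each bar runs along x (40 mm).
- bin: Bystander: green open-front stock bin with metal caps, 150 x 100 mm, 75 mm high; origin at the centre of its underside. Leave alone.
- tape: Bystander: roll of brown packing tape lying flat, 110 mm across, 48 mm high; origin at the centre of its underside. Leave alone.
- pot: Bystander: blue round pot of markers, 76 mm across, 130 mm high with the markers; origin at the centre of its underside. Leave alone.
There are look-alikes about, which are no part of the job. What is shaped like the stand but pink is not meant.

How it is judged (in metres and radians):
On the way:
1. The scanner is drawn clear out of the cradle's pocket, held by the gripper (contact force between scanner and the fingers above 0.5 N and contact force between scanner and stand below 0.1 N and height (world z) of foot above 0.095 m), for 0.2 s.
At the end, for the whole second after the job is handed in: Scanner held in the air by the gripper, out of the cradle, touching nothing else, steady; label 60-200 mm before the window, beam within 22 mm of the bar code's middle and 40 deg of the label's normal, scan line within 20 deg of square across the bars; parcel, bin, tape, pot moved under 15 mm (x of label in the frame of window between 0.06 and 0.2 m and y of label in the frame of window between -0.022 and 0.022 m and z of label in the frame of window between -0.022 and 0.022 m and angle between the x axis of window and the z axis of label, either way round below 0.7 rad and angle between the y axis of window and the y axis of label, either way round below 0.35 rad and contact force between scanner and the fingers above 0.5 N and contact force between scanner and stand below 0.2 N and contact force between scanner and parcel below 0.2 N and contact force between scanner and bin below 0.2 N and contact force between scanner and tape below 0.2 N and contact force between scanner and pot below 0.2 N and height (world z) of window above 0.13 m and height (world z) of foot above 0.095 m and linear speed of scanner below 0.03 m/s and angular speed of scanner below 0.2 rad/s and distance of each of parcel, bin, tape, pot from where it was at the start of the episode below 0.015 m and angle between each of parcel, bin, tape, pot's own z axis and vertical below 0.1 rad); the arm keeps its last pose, push and grip.
It fails at once if The parcel is shifted by more than 15 mm (distance of parcel from where it was at the start of the episode above 0.015 m).
It fails at once if The bin, the tape or the pot is moved by more than 15 mm (distance of any of bin, tape, pot from where it was at the start of the episode above 0.015 m).
It also fails if it takes over 35 s, if anything falls off the work surface, if the arm or the gripper's body presses on something with over 40 N, if the wrist force passes 120 N, or if a joint passes its speed limit or range.

## Robot

A 7-joint arm with a two-finger parallel gripper is mounted at the origin on the work surface. World frame = base frame: x ahead of the robot, y to its left, z up, the work surface at z = 0. Lengths are in mm, angles in rad, forces in N, time in s.
With the tool pointing down it reaches from about 350 to 775 mm from the base axis. Payload 3.1 kg.
Tool frame: the origin (TCP) lies at the very end of the fingers, on their centre line; the grasp point (between the pads) lies 19 mm behind it; y points along the fingers, x is the direction in which the jaws open and shut, and the axes are right-handed (so a half turn about y gives the same grasp; the last joint's range is limited). The gripper opens to 85 mm and grips with 20 to 120 N. Pads are 22 mm wide; open, the fingers measure 114 mm over their backs; the gripper's body (76 mm by 85 mm) begins 54 mm behind the grasp point. The pads swing forward as they close: fully open they stand 13 mm farther back than shut.
Start: joints at [-1.246, 0.311, 0.014, 1.512, -0.004, 1.319, -0.027], TCP at [197.221, 513.441, 231.304] pointing down, gripper open.
Joint ranges: [-2.7, 2.7], [-0.3, 1.91], [-1.27, 1.3], [0.12, 2.57], [-1.44, 4.58], [0.2, 2.03], [-3.05, 3.05]. Speed limits (rad/s): [2.79, 2.79, 3.14, 3.14, 3.14, 3.14, 3.14].

## Interface

Orientations are given as a rotation vector (axis times angle).
In Python, from workcell import r gives the robot as it stands.
- The arm moves only by the shell command python3 -m pendant 'ROWS'. ROWS is JSON, a list of rows, each an object with "delta_pos": the shift along the tool's x, y, z in units of 30 mm (1.0 is 30 mm), a list of three; "dr": the turn, a rotation vector about the tool's x, y, z in rad, a list of three; "grip": the closure, from -1 (fully open) to 1 (shut). In form: [{"delta_pos": [tx, ty, tz], "dr": [wx, wy, wz], "grip": grip}, ...]. A call has 1 to 10 rows; each row shifts and turns the commanded pose from where the row before left it, along the tool's axes as they then stand; what a row does not reach is not made up. A row lasts 1/10 s, in which the tool goes at most 50 mm and 8.59 degrees, less where a joint would pass 70% of its speed; a pose out of reach is approached as far as the arm can. A call is refused whole if a number of a shift passes 1 or a number of a turn 0.15, either way. A call with a gripper value outside its range is refused whole. The fingers move at their own pace and stop on an object; the grip force is fixed at half the most. Time passes only in rows, so rows that do not move let the fingers close. It gives the time, the measured TCP pose, the force and the opening at its end, in the units of the state.
- r.observe(): the state, without advancing time (a new reading comes with each control period).
- r.capture(name): name is "side" or "top"; returns a dict with "image" (480x640x3 uint8, red, green, blue), "z_map" (480x640 float32, mm along the optical axis (not along the pixel's ray), 0 where there is no reading), "fovy" (degrees; the focal length in pixels is half the picture's height over the tangent of half this angle, whatever the lens; pixels are square), "cx", "cy" (the principal point, pixels), "T" (4x4, takes a point from camera to world coordinates). Camera axes: x right, y up, looking along -z (the intrinsics and any distortion apply to the point x, -y, -z); pixel columns grow to the right and rows downward; lengths in mm; the calibration is good to about 2 mm. A picture is of the moment at which its call begins.
- r.finish_job(): hands the job in, once; it reports no verdict.
The state is a dict: "time": time; "qpos": joint angles; "joint_velocities": joint speeds; "effort": joint torques, N m; "ee_pos": TCP position; "orientation": TCP orientation; "contact_force": force on the tool from outside, world axes, zero at the start; "moment": the same for the moment, N m; "gripper_width": opening from 0.0 (shut) to 1.0 (fully open).
Only numpy, scipy, OpenCV 4.12 (cv2) and the standard library are available. Lean on these libraries where they do the work, as an engineer would, in place of code of your own. Each camera call takes 0.05 s, during which the arm holds its last target.

## Working session

There is one attempt and no reset: what is moved stays moved. The work goes in short steps, Python scripts to look and compute and a shell command to move; the robot and the scene stay as the last step left them, time stands still between calls to the robot, and variables do not carry over. Pictures are saved under pics/ and viewed, and the job is handed in when it is done.

```bash
ls; mkdir -p pics; python3 - <<'E'
from workcell import r
import cv2,numpy as np
print(r.observe())
for n in("side","top"):
    c=r.capture(n); np.savez(f'pics/{n}0.npz',**c)
    cv2.imwrite(f'pics/{n}0.png',c['image'][:,:,::-1]); print(n,c['fovy'],c['cx'],c['cy'],c['T'].tolist(),c.keys())
E
```

```text
pics
{'time': 0.0, 'qpos': array([-1.24567024,  0.31171492,  0.01398936,  1.51311352, -0.00439069,
        1.31917411, -0.02721352]), 'joint_velocities': array([-0.00030545, -0.00214834, -0.00095072,  0.00022277, -0.00014148,
       -0.00161597, -0.00229612]), 'effort': array([-3.45952822e-04, -3.79921532e+01,  1.45997219e-01, -2.30585307e+01,
        1.23156255e-02,  1.38238652e-02, -1.31603255e-05]), 'ee_pos': array([196.98342465, 512.71479756, 230.20416575]), 'orientation': array([-1.36214681, -0.93355673,  0.93669331]), 'contact_force': array([-0.55263274, -0.96703203, -0.16608034]), 'moment': array([0.02592513, 0.0696196 , 0.00560993]), 'gripper_width': 1.0040709074748166}
side 44.17988845790156 319.20525673403336 245.29438984765486 [[-0.9949813963434575, 0.06425426784668548, -0.0767033897159018, 401.6400003424191], [-0.09959572457598623, -0.5622019100107871, 0.8209809401115272, 1450.8492656749245], [0.009628737020367947, 0.8245000918397214, 0.5657798918127821, 1104.008720892449], [0.0, 0.0, 0.0, 1.0]] dict_keys(['image', 'z_map', 'fovy', 'cx', 'cy', 'T'])
top 42.444458570043054 314.8550126506449 244.40383233721772 [[-0.0207723376616752, 0.9831125689554827, -0.18181910446875676, 299.0483559720243], [-0.9995049343785694, -0.024718561510662217, -0.019464811063445105, -9.631677852101317], [-0.023630407126441065, 0.18132476245288434, 0.9831393260268066, 1527.767065329175], [0.0, 0.0, 0.0, 1.0]] dict_keys(['image', 'z_map', 'fovy', 'cx', 'cy', 'T'])
```

View pics/side0.png

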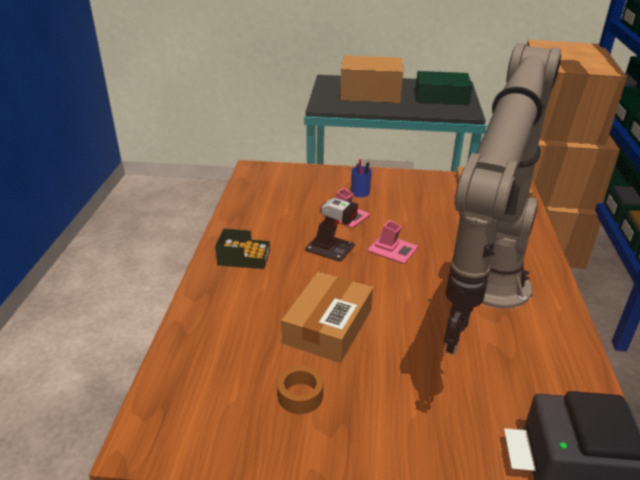

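View pics/top0.png

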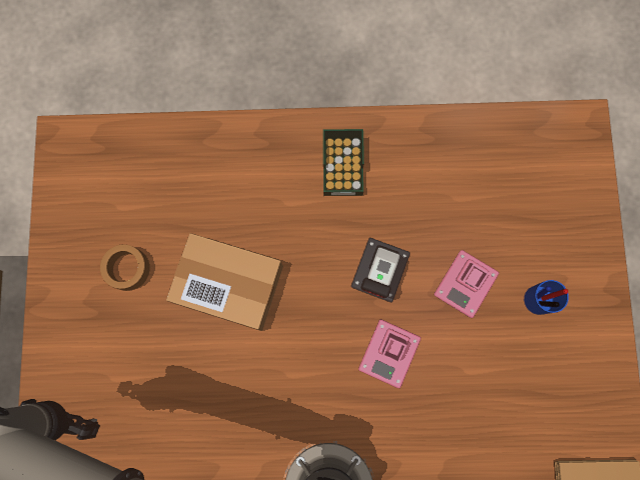

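```bash
cat > h.py <<'E'
import numpy as np,cv2
from scipy.spatial.transform import Rotation as R
def load(n): return dict(np.load(f'pics/{n}.npz'))
def f(c): return 240/np.tan(np.radians(float(c['fovy']))/2)
def pts(c,uv,z=None):
    "uv Nx2 -> world with depth map"
    uv=np.atleast_2d(uv).astype(float); 
    d=c['z_map'][uv[:,1].astype(int),uv[:,0].astype(int)]
    F=f(c); p=np.c_[(uv[:,0]-c['cx'])/F*d,-(uv[:,1]-c['cy'])/F*d,-d]
    return p@c['T'][:3,:3].T+c['T'][:3,3]
def onplane(c,uv,z):
    uv=np.atleast_2d(uv).astype(float);F=f(c)
    p=np.c_[(uv[:,0]-c['cx'])/F,-(uv[:,1]-c['cy'])/F,-np.ones(len(uv))]@c['T'][:3,:3].T
    o=c['T'][:3,3]; s=(z-o[2])/p[:,2]; return o+p*s[:,None]
def proj(c,P):
    q=(np.atleast_2d(P)-c['T'][:3,3])@c['T'][:3,:3];F=f(c)
    return np.c_[c['cx']+F*q[:,0]/-q[:,2],c['cy']-F*q[:,1]/-q[:,2]]
E
python3 - <<'E'
from h import *
a=load('top0')['image'];b=load('side0')['image']
A=cv2.resize(a[225:315,335:425],(400,400),interpolation=2);B=cv2.resize(b[185:265,300:380],(400,400),interpolation=2)
C=cv2.resize(a[230:330,160:290],(400,308),interpolation=2); 
im=np.hstack([A,B]); cv2.imwrite('pics/z1.png',im[:,:,::-1]); cv2.imwrite('pics/z2.png',C[:,:,::-1])
E
```

```text
(no output)
```

View pics/z1.png

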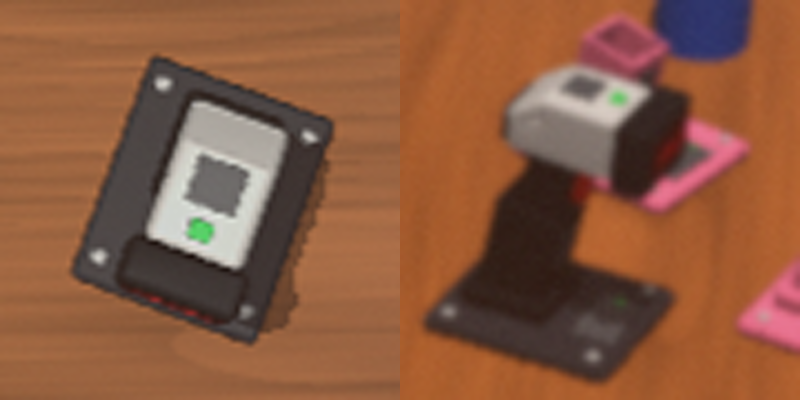

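View pics/z2.png

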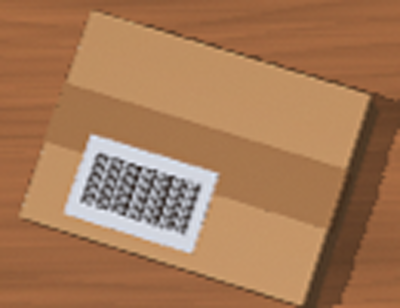

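```bash
python3 - <<'E'
from h import *
c=load('top0');a=c['image'].astype(int);hsv=cv2.cvtColor(c['image'],cv2.COLOR_RGB2HSV)
def comp(m,box):
    x0,y0,x1,y1=box;M=np.zeros(m.shape,np.uint8);M[y0:y1,x0:x1]=m[y0:y1,x0:x1]
    n,l,s,ce=cv2.connectedComponentsWithStats(M); k=1+np.argmax(s[1:,4]);
    cn=cv2.findContours((l==k).astype(np.uint8),0,2)[0][0]; return (l==k),cn
def rep(name,m,box,z):
    l,cn=comp(m,box); 
    w=onplane(c,cn[:,0,:],z)[:,:2].astype(np.float32)
    r=cv2.minAreaRect(w); bp=cv2.boxPoints(r)
    print(name,r,'\n',bp.round(1).tolist()); return l
sat=hsv[...,1];v=hsv[...,2]
lab=rep('label',(sat<60)&(v>150),(165,260,245,325),86)
# closed label
head=rep('head',(sat<50)&(v>110),(350,235,420,290),181)
base=rep('stand',(v<100)&(sat<90),(340,230,420,310),12)
top=rep('tape',(v>0)&(c['z_map']>0),(0,0,1,1),0) if 0 else None
# depth-based
ys,xs=np.mgrid[0:480,0:640];P=pts(c,np.c_[xs.ravel(),ys.ravel()]).reshape(480,640,3)
print('depth valid',(c['z_map']>0).mean(),'bench z',np.median(P[340:360,150:300,2]))
m=(P[...,2]>75)&(P[...,2]<95)
l=rep('parcel',m,(150,220,300,340),85)
print('z',np.median(P[l][:,2]))
print('labz',np.median(P[lab][:,2]),'headz',np.median(P[head][:,2]),'base z',np.median(P[base][:,2]))
m=(P[...,2]>135)&(P[...,2]<195); l=rep('scanner all',m,(340,230,420,310),181)
for nm,box in(('bin',(310,120,375,205)),('tape',(90,235,160,300)),('pot',(515,270,580,325)),('pinkA',(430,240,505,325)),('pinkB',(350,310,430,395))):
    q=P[box[1]:box[3],box[0]:box[2]].reshape(-1,3);q=q[q[:,2]>15]; print(nm,q.min(0).round(),q.max(0).round())
for u in((386,263),(380,277),(373,289)): print(u,P[u[1],u[0]])
E
```

```text
label ((457.67852783203125, 278.597900390625), (104.87018585205078, 64.58702087402344), 71.53340911865234) 
 [[410.3999938964844, 239.10000610351562], [471.70001220703125, 218.60000610351562], [504.8999938964844, 318.1000061035156], [443.70001220703125, 338.6000061035156]]
head ((495.982421875, -132.48155212402344), (51.196231842041016, 74.0964126586914), 67.82899475097656) 
 [[452.0, -142.1999969482422], [520.5999755859375, -170.1999969482422], [540.0, -122.80000305175781], [471.29998779296875, -94.80000305175781]]
stand ((512.67529296875, -140.0544891357422), (107.06901550292969, 133.50242614746094), 67.80724334716797) 
 [[430.6000061035156, -164.39999389648438], [554.2999877929688, -214.8000030517578], [594.7000122070312, -115.69999694824219], [471.1000061035156, -65.30000305175781]]
depth valid 0.9960807291666667 bench z -0.21602237997149132
parcel ((485.59112548828125, 237.59927368164062), (232.1824493408203, 169.7389678955078), 71.53197479248047) 
 [[368.29998779296875, 154.39999389648438], [529.2999877929688, 100.5999984741211], [602.9000244140625, 320.79998779296875], [441.8999938964844, 374.6000061035156]]
z 84.81832300125666
labz 85.38944886621016 headz 176.59592503806175 base z 13.091891442196015
scanner all ((485.38818359375, -126.23828125), (63.16924285888672, 107.32518768310547), 69.33441162109375) 
 [[424.0, -136.89999389648438], [524.5, -174.6999969482422], [546.7000122070312, -115.5999984741211], [446.29998779296875, -77.69999694824219]]
bin [ 299. -104.   15.] [ 859.   -3. 1528.]
tape [299. -10.  15.] [ 586.  547. 1528.]
pot [ 299. -561.   15.] [ 467.  -10. 1528.]
pinkA [ 299. -424.   15.] [ 552.  -10. 1528.]
pinkB [ 227. -223.   15.] [ 383.  -10. 1528.]
(386, 263) [ 502.58127173 -138.45971561  181.29525789]
(380, 277) [ 472.48318955 -124.43752416  176.99384722]
(373, 289) [ 446.23593503 -107.98107756  178.61254381]
```

```bash
python3 - <<'E'
from h import *
yaw=np.radians(157.8);fw=np.array([np.cos(yaw),np.sin(yaw)]);lf=np.array([-fw[1],fw[0]])
s=np.array([512.7,-140.1])
for n,box in(('top0',(345,235,415,300)),('side0',(310,190,365,235))):
    c=load(n);x0,y0,x1,y1=box
    ys,xs=np.mgrid[y0:y1,x0:x1];uv=np.c_[xs.ravel(),ys.ravel()];P=pts(c,uv);rgb=c['image'][uv[:,1],uv[:,0]].astype(int)
    m=(P[:,2]>130)&(P[:,2]<195)&(np.hypot(*(P[:,:2]-s).T)<110);P=P[m];rgb=rgb[m]
    L=np.c_[(P[:,:2]-s)@fw,(P[:,:2]-s)@lf,P[:,2]]
    light=(rgb.min(1)>100)
    print(n,m.sum(),light.sum())
    for nm,q in(('all',L),('light',L[light]),('top',L[light&(L[:,2]>174)])): print(nm,np.percentile(q,[1,50,99],axis=0).round(1).tolist())
    # direction of light top
    q=P[light&(P[:,2]>174)][:,:2].astype(np.float32); print(cv2.minAreaRect(q))
    q=L[light]; A=np.c_[q[:,0],q[:,1],np.ones(len(q))]; t=(q[:,2]>174)&(q[:,0]>0)
    print(np.linalg.lstsq(A[t],q[t,2],rcond=None)[0])
o=__import__('workcell').r.observe(); print(R.from_rotvec(o['orientation']).as_matrix().round(3))
E
```

```text
top0 1190 738
all [[-25.6, -30.6, 156.1], [34.2, -1.3, 176.9], [80.6, 28.1, 184.8]]
light [[-21.3, -25.7, 162.8], [17.6, -0.8, 176.9], [53.7, 24.4, 185.0]]
top [[-9.1, -25.4, 174.2], [23.2, -1.1, 178.4], [53.5, 23.9, 185.5]]
((494.0389099121094, -131.8976593017578), (50.6735954284668, 67.72874450683594), 67.7684326171875)
[-3.84236599e-02  9.06265406e-03  1.79915385e+02]
side0 671 339
all [[-24.0, -37.2, 132.8], [38.3, -22.0, 166.5], [79.6, 27.5, 181.8]]
light [[-22.5, -33.0, 138.8], [19.7, -21.8, 170.4], [51.4, 24.2, 181.9]]
top [[-5.0, -34.3, 174.2], [26.0, -11.3, 177.2], [51.9, 22.7, 182.8]]
((493.57293701171875, -124.57308197021484), (60.315826416015625, 58.53912353515625), 64.88784790039062)
[-4.07243670e-02 -8.43079743e-03  1.78654292e+02]
[[ 0.359 -0.001 -0.934]
 [ 0.933 -0.002  0.359]
 [-0.002 -1.    -0.   ]]
```

```bash
python3 -m pendant '[{"delta_pos":[-0.4,-0.3,-0.45],"dr":[0,0,0],"grip":-1},{"delta_pos":[-0.8,-0.4,-0.9],"dr":[0,0,0],"grip":-1},{"delta_pos":[-0.85,-0.3,-0.95],"dr":[0,0,0],"grip":-1},{"delta_pos":[-0.85,0,-0.95],"dr":[0,0,0],"grip":-1},{"delta_pos":[-0.85,0,-0.95],"dr":[0,0,0],"grip":-1},{"delta_pos":[-0.85,0,-0.95],"dr":[0,0,0],"grip":-1},{"delta_pos":[-0.85,0,-0.95],"dr":[0,0,0],"grip":-1},{"delta_pos":[-0.85,0,-0.95],"dr":[0,0,0],"grip":-1},{"delta_pos":[-0.85,0,-0.95],"dr":[0,0,0],"grip":-1},{"delta_pos":[-0.85,0,-0.95],"dr":[0,0,0],"grip":-1}]'
python3 -c "
from workcell import r
o=r.observe();print(o['qpos'].round(2),o['ee_pos'].round(1))"
```

```text
time: 1.1
ee_pos: [362.1, 190.1, 261.9]
orientation: [-1.361, -0.934, 0.933]
contact_force: [0.3, 0.3, -0.5]
gripper_width: 0.999
[-0.82 -0.01  0.3   1.81  0.    1.34  0.68] [362.1 190.1 261.9]
```

```bash
python3 -m pendant '[{"delta_pos":[-0.85,0,-0.95],"dr":[0,0,0],"grip":-1},{"delta_pos":[-0.85,0,-0.95],"dr":[0,0,0],"grip":-1},{"delta_pos":[-0.85,0,-0.95],"dr":[0,0,0],"grip":-1},{"delta_pos":[-0.85,0,-0.95],"dr":[0,0,0],"grip":-1},{"delta_pos":[-0.85,0,-0.95],"dr":[0,0,0],"grip":-1},{"delta_pos":[-0.85,0,-0.95],"dr":[0,0,0],"grip":-1},{"delta_pos":[-0.85,0,-0.95],"dr":[0,0,0],"grip":-1},{"delta_pos":[-0.85,0,-0.95],"dr":[0,0,0],"grip":-1},{"delta_pos":[-0.85,0,-0.95],"dr":[0,0,0],"grip":-1},{"delta_pos":[-0.6,0,-0.7],"dr":[0,0,0],"grip":-1}]'
python3 -m pendant '[{"delta_pos":[0,0,0],"dr":[0.1,0,0],"grip":-1},{"delta_pos":[0,0,0],"dr":[0.1,0,0],"grip":-1},{"delta_pos":[0,0,0],"dr":[0.1,0,0],"grip":-1},{"delta_pos":[0,0,0],"dr":[0.1,0,0],"grip":-1},{"delta_pos":[0,0,0],"dr":[0.12,0,0],"grip":-1},{"delta_pos":[0,0,0],"dr":[0,0,0],"grip":-1},{"delta_pos":[0,0,0],"dr":[0,0,0],"grip":-1}]'
cat > dl.py <<'E'
from h import *
from workcell import r
def goto(p,Rt=None):
    o=r.observe();Rc=R.from_rotvec(o['orientation']);M=Rc.as_matrix()
    print('q',o['qpos'].round(2),'ee',o['ee_pos'].round(1),'F',o['contact_force'].round(1),'w',o['gripper_width'],'t',o['time'])
    print(M.round(3)); print('delta units',(M.T@(np.array(p)-o['ee_pos'])/30).round(2))
    if Rt is not None: print('dr',(Rc.inv()*R.from_matrix(Rt)).as_rotvec().round(3))
fw=np.array([-.926,.378,0]); 
def Rg(t): 
    a=np.cos(t)*np.array([0,0,-1])+np.sin(t)*fw; x=np.array([.378,.926,0]); return np.c_[x,a,np.cross(x,a)]
E
python3 -c "
from dl import *
goto([539,-150,232],Rg(np.radians(30)))"
```

```text
time: 2.1
ee_pos: [531.4, -141.5, 261.9]
orientation: [-1.363, -0.932, 0.933]
contact_force: [0.2, -0.0, 0.3]
gripper_width: 1.0
time: 2.8
ee_pos: [531.6, -137.1, 259.8]
orientation: [-0.943, -0.647, 1.081]
contact_force: [0.0, 0.1, 0.3]
gripper_width: 0.995
q [ 0.07  0.71  0.4   0.96 -0.24  2.    1.6 ] ee [ 531.6 -137.1  259.8] F [0.  0.1 0.3] w 0.9949265394905025 t 2.8
[[ 0.358 -0.44  -0.824]
 [ 0.934  0.167  0.316]
 [-0.001 -0.882  0.471]]
delta units [-0.31  0.64 -0.77]
dr [ 0.034  0.018 -0.012]
```

```bash
python3 -m pendant '[{"delta_pos":[-0.15,0.3,-0.4],"dr":[0,0.018,0],"grip":-1},{"delta_pos":[-0.15,0.35,-0.4],"dr":[0,0,0],"grip":-1},{"delta_pos":[0,0,0],"dr":[0,0,0],"grip":-1},{"delta_pos":[0,0,0],"dr":[0,0,0],"grip":-1}]'
python3 -c "
from dl import *
for n in('side','top'):
    c=r.capture(n);np.savez(f'pics/{n}1.npz',**c);cv2.imwrite(f'pics/{n}1.png',c['image'][:,:,::-1])
a=load('top1')['image'][200:320,320:440];b=load('side1')['image'][150:270,280:400]
cv2.imwrite('pics/z3.png',np.hstack([cv2.resize(a,(400,400)),cv2.resize(b,(400,400))])[:,:,::-1])
goto([488,-129.2,137],Rg(np.radians(28)))"
```

```text
time: 3.2
ee_pos: [539.3, -149.0, 230.9]
orientation: [-0.951, -0.63, 1.073]
contact_force: [-1.0, -0.1, 0.2]
gripper_width: 1.007
q [ 0.08  0.75  0.4   0.97 -0.24  1.96  1.6 ] ee [ 539.9 -148.7  231.7] F [0.5 0.5 0. ] w 0.9966081576031317 t 3.3
[[ 0.371 -0.44  -0.818]
 [ 0.929  0.165  0.332]
 [-0.011 -0.882  0.47 ]]
delta units [-0.    3.66  0.15]
dr [-0.001  0.002 -0.013]
```

View pics/z3.png

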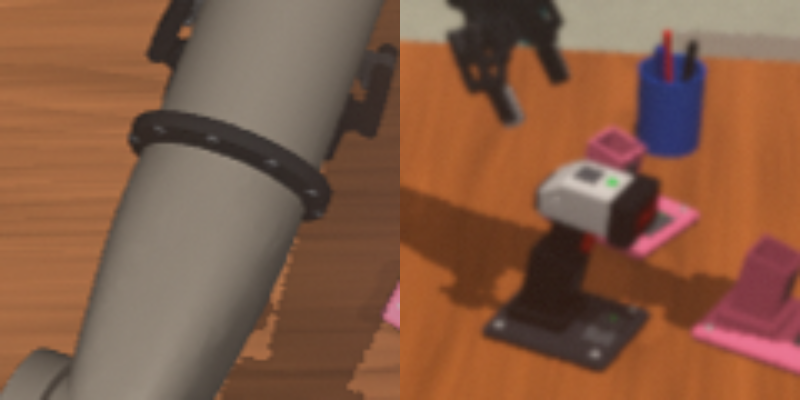

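```bash
python3 -m pendant '[{"delta_pos":[0,0.6,0.05],"dr":[0,0,0],"grip":-1},{"delta_pos":[0,0.7,0.05],"dr":[0,0,0],"grip":-1},{"delta_pos":[0,0.7,0.05],"dr":[0,0,0],"grip":-1},{"delta_pos":[0,0.6,0],"dr":[0,0,0],"grip":-1},{"delta_pos":[0,0.6,0],"dr":[0,0,0],"grip":-1},{"delta_pos":[0,0.45,0],"dr":[0,0,0],"grip":-1},{"delta_pos":[0,0,0],"dr":[0,0,0],"grip":-1},{"delta_pos":[0,0,0],"dr":[0,0,0],"grip":-1}]'
python3 -c "
from dl import *
for n in('side',):
    c=r.capture(n);np.savez(f'pics/{n}2.npz',**c)
b=load('side2')['image'][160:260,280:380]
cv2.imwrite('pics/z4.png',cv2.resize(b,(500,500))[:,:,::-1])
goto([488,-129.2,137],Rg(np.radians(28)))"
```

```text
time: 4.1
ee_pos: [488.5, -129.3, 137.5]
orientation: [-0.952, -0.633, 1.073]
contact_force: [-0.1, 0.5, -0.3]
gripper_width: 0.999
q [ 0.03  0.68  0.39  1.32 -0.23  1.67  1.62] ee [ 488.8 -129.5  137.7] F [-0.2  0.3  0.8] w 1.0022067606787095 t 4.15
[[ 0.371 -0.439 -0.818]
 [ 0.929  0.165  0.332]
 [-0.011 -0.883  0.469]]
delta units [-0.    0.03  0.02]
dr [ 0.001  0.002 -0.013]
```

View pics/z4.png

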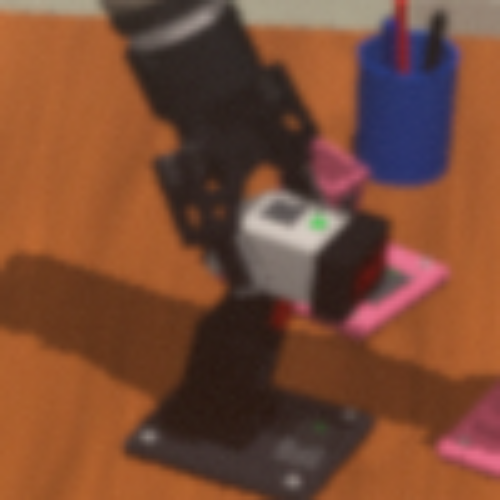

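The near finger straddles the rear half of the head, as intended (it swings forward as it closes). Closing now.

```bash
python3 -m pendant '[{"delta_pos":[0,0,0],"dr":[0,0,0],"grip":1},{"delta_pos":[0,0,0],"dr":[0,0,0],"grip":1},{"delta_pos":[0,0,0],"dr":[0,0,0],"grip":1},{"delta_pos":[0,0,0],"dr":[0,0,0],"grip":1},{"delta_pos":[0,0,0],"dr":[0,0,0],"grip":1},{"delta_pos":[0,0,0],"dr":[0,0,0],"grip":1},{"delta_pos":[0,0,0],"dr":[0,0,0],"grip":1},{"delta_pos":[0,0,0],"dr":[0,0,0],"grip":1}]'
python3 -c "
from dl import *
for n in('side',):
    c=r.capture(n);np.savez(f'pics/{n}3.npz',**c)
b=load('side3')['image'][160:260,280:380]
cv2.imwrite('pics/z5.png',cv2.resize(b,(500,500))[:,:,::-1])
o=r.observe(); goto(o['ee_pos']+100*(np.cos(.21)*np.array([0,0,1])+np.sin(.21)*fw))"
```

```text
time: 4.95
ee_pos: [488.5, -129.6, 137.4]
orientation: [-0.953, -0.633, 1.072]
contact_force: [2.2, -2.1, 6.1]
gripper_width: 0.596
q [ 0.03  0.69  0.39  1.32 -0.23  1.67  1.62] ee [ 488.5 -129.6  137.3] F [ 1.6 -0.8  5.1] w 0.6038080845861221 t 5.0
[[ 0.371 -0.439 -0.818]
 [ 0.928  0.165  0.333]
 [-0.011 -0.883  0.469]]
delta units [-0.03 -2.55  2.14]
```

View pics/z5.png

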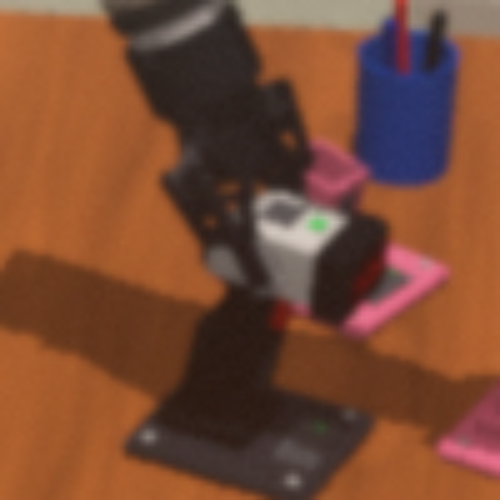

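```bash
python3 -m pendant '[{"delta_pos":[0,-0.15,0.12],"dr":[0,0,0],"grip":1},{"delta_pos":[0,-0.2,0.17],"dr":[0,0,0],"grip":1},{"delta_pos":[0,-0.25,0.21],"dr":[0,0,0],"grip":1},{"delta_pos":[0,-0.25,0.21],"dr":[0,0,0],"grip":1},{"delta_pos":[0,-0.25,0.21],"dr":[0,0,0],"grip":1},{"delta_pos":[0,-0.25,0.21],"dr":[0,0,0],"grip":1}]'
python3 -m pendant '[{"delta_pos":[0,-0.3,0.25],"dr":[0,0,0],"grip":1},{"delta_pos":[0,-0.3,0.25],"dr":[0,0,0],"grip":1},{"delta_pos":[0,-0.3,0.25],"dr":[0,0,0],"grip":1},{"delta_pos":[0,-0.3,0.25],"dr":[0,0,0],"grip":1},{"delta_pos":[0,-0.3,0.25],"dr":[0,0,0],"grip":1},{"delta_pos":[0,-0.3,0.25],"dr":[0,0,0],"grip":1},{"delta_pos":[0,-0.3,0.25],"dr":[0,0,0],"grip":1},{"delta_pos":[0,0,0],"dr":[0,0,0],"grip":1},{"delta_pos":[0,0,0],"dr":[0,0,0],"grip":1}]'
python3 -c "
from dl import *
for n in('side','top'):
    c=r.capture(n);np.savez(f'pics/{n}4.npz',**c)
b=load('side4')['image'][110:270,260:420]
cv2.imwrite('pics/z6.png',cv2.resize(b,(500,500))[:,:,::-1])
o=r.observe(); goto(o['ee_pos'])"
```

```text
time: 5.6
ee_pos: [477.5, -124.5, 189.4]
orientation: [-0.95, -0.631, 1.073]
contact_force: [-0.4, -0.3, -2.5]
gripper_width: 0.601
time: 6.5
ee_pos: [463.1, -117.9, 268.8]
orientation: [-0.952, -0.632, 1.073]
contact_force: [0.4, 0.6, -2.3]
gripper_width: 0.601
q [ 0.01  0.54  0.41  1.23 -0.19  1.9   1.59] ee [ 462.8 -117.7  268.2] F [-0.3 -0.1 -2. ] w 0.5990429127601387 t 6.6
[[ 0.371 -0.442 -0.817]
 [ 0.928  0.166  0.332]
 [-0.011 -0.882  0.472]]
delta units [0. 0. 0.]
```

View pics/z6.png

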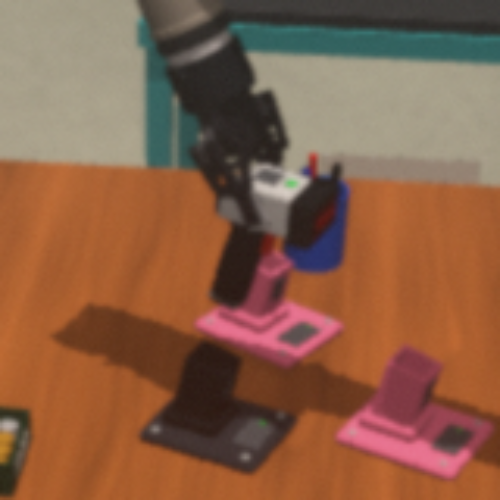

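```bash
cat > tgt.py <<'E'
from dl import *
def Rs_from(b,y): z=np.cross(b,y); return np.c_[b,y,z]
p=np.radians(2.3); f3=fw/np.linalg.norm(fw); lf=np.array([-f3[1],f3[0],0])
Rs0=Rs_from(f3*np.cos(p)-np.array([0,0,np.sin(p)]),lf)
Rt0=R.from_rotvec([-.953,-.633,1.072]).as_matrix(); T0=np.array([488.5,-129.6,137.3]); S0=np.array([494.4,-131.9,156])
RTS=Rt0.T@Rs0; PTS=Rt0.T@(S0-T0)
lab=np.array([457.7,278.6,86])
def target(beta,d,psi=0,RTS=RTS,PTS=PTS):
    yaw=np.radians(-18.4+psi); ex=np.array([np.cos(yaw),np.sin(yaw),0]);Z=np.array([0,0,1.])
    be=np.radians(beta); b=-Z*np.cos(be)-ex*np.sin(be)
    Rs=Rs_from(b,np.cross(ex,Z)); S=lab-(61+d)*b
    Rt=Rs@RTS.T; return S-Rt@PTS,Rt,S,Rs
def status(RTS=RTS,PTS=PTS):
    o=r.observe();Rt=R.from_rotvec(o['orientation']).as_matrix();Rs=Rt@RTS;S=o['ee_pos']+Rt@PTS
    W=S+61*Rs[:,0];v=Rs.T@(lab-W); print('label in window',v.round(1),'slant',np.degrees(np.arccos(-Rs[2,0])).round(1),
     'line',np.degrees(np.arccos(abs(Rs[:,1]@[np.cos(np.radians(71.6)),np.sin(np.radians(71.6)),0]))).round(1),'win z',W[2].round(),'foot z',(S+Rs@[-33,0,-128])[2].round())
E
python3 -c "
from tgt import *
print(PTS)
for b in (15,25,30):
  t=target(b,115);print(b,t[0].round(1),t[1].round(2).tolist());
t=target(25,115);goto(t[0],t[1])
"
```

```text
[ -0.14337902 -19.48476851   3.18013183]
15 [516.  259.1 244.4] [[0.32, 0.66, -0.67], [0.95, -0.23, 0.22], [-0.01, -0.71, -0.7]]
25 [541.3 250.7 231.3] [[0.32, 0.54, -0.78], [0.95, -0.19, 0.26], [-0.01, -0.82, -0.57]]
30 [553.  246.8 223.1] [[0.32, 0.47, -0.82], [0.95, -0.17, 0.27], [-0.01, -0.87, -0.5]]
q [ 0.01  0.54  0.41  1.23 -0.19  1.9   1.59] ee [ 462.8 -117.7  268.2] F [-0.3 -0.1 -2. ] w 0.5990429127601387 t 6.6
[[ 0.371 -0.442 -0.817]
 [ 0.928  0.166  0.332]
 [-0.011 -0.882  0.472]]
delta units [12.39  1.97  1.36]
dr [-1.098 -0.056 -0.003]
```

```bash
python3 -m pendant '[{"delta_pos":[0.2,-0.2,0],"dr":[-0.05,0,0],"grip":1},{"delta_pos":[0.5,0,0],"dr":[-0.1,0,0],"grip":1},{"delta_pos":[0.8,0,0],"dr":[-0.12,0,0],"grip":1},{"delta_pos":[0.8,0,0],"dr":[-0.12,0,0],"grip":1},{"delta_pos":[0.8,0,0],"dr":[-0.12,0,0],"grip":1},{"delta_pos":[0.8,0,0],"dr":[-0.12,0,0],"grip":1},{"delta_pos":[0.8,0,0],"dr":[-0.12,-0.02,0],"grip":1},{"delta_pos":[0.8,0,0],"dr":[-0.12,-0.02,0],"grip":1},{"delta_pos":[0.8,0,0],"dr":[-0.12,-0.015,0],"grip":1},{"delta_pos":[0.6,0,0],"dr":[-0.1,0,0],"grip":1}]'
python3 -c "
from tgt import *
t=target(25,115);goto(t[0],t[1]);status()
"
```

```text
time: 7.6
ee_pos: [538.8, 76.2, 270.3]
orientation: [-1.852, -1.309, 0.722]
contact_force: [0.1, -1.9, -3.0]
gripper_width: 0.6
q [-0.61 -0.03  0.15  1.97  0.59  0.85  0.48] ee [538.8  76.2 270.3] F [ 0.1 -1.9 -3. ] w 0.5998994339098301 t 7.6
[[ 0.32   0.528 -0.787]
 [ 0.947 -0.202  0.249]
 [-0.027 -0.825 -0.565]]
delta units [ 5.57 -0.06  2.12]
dr [-0.005  0.011 -0.012]
label in window [ 170.3 -169.5   30.9] slant 25.3 line 0.9 win z 229.0 foot z 260.0
```

```bash
python3 -m pendant '[{"delta_pos":[0.6,0,0],"dr":[0,0,0],"grip":1},{"delta_pos":[0.7,0,0],"dr":[0,0,0],"grip":1},{"delta_pos":[0.7,0,0],"dr":[0,0,0],"grip":1},{"delta_pos":[0.7,0,0.2],"dr":[0,0,0],"grip":1},{"delta_pos":[0.7,0,0.3],"dr":[0,0,0],"grip":1},{"delta_pos":[0.6,0,0.3],"dr":[0,0,0],"grip":1},{"delta_pos":[0.5,0,0.3],"dr":[0,0,0],"grip":1},{"delta_pos":[0.4,0,0.3],"dr":[0,0,0],"grip":1},{"delta_pos":[0.3,0,0.2],"dr":[0,0,0],"grip":1},{"delta_pos":[0.2,0,0.1],"dr":[0,0,0],"grip":1}]'
python3 -m pendant '[{"delta_pos":[0,0,0.1],"dr":[0,0,0],"grip":1},{"delta_pos":[0,0,0],"dr":[0,0,0],"grip":1},{"delta_pos":[0,0,0],"dr":[0,0,0],"grip":1},{"delta_pos":[0,0,0],"dr":[0,0,0],"grip":1}]'
python3 -c "
from tgt import *
for n in('side','top'):
    c=r.capture(n);np.savez(f'pics/{n}5.npz',**c)
a=load('top5')['image'][190:340,140:300];b=load('side5')['image'][190:370,240:420]
cv2.imwrite('pics/z7.png',np.hstack([cv2.resize(a,(400,400)),cv2.resize(b,(400,400))])[:,:,::-1])
t=target(25,115);goto(t[0],t[1]);status()
"
```

```text
time: 8.6
ee_pos: [552.7, 240.9, 237.3]
orientation: [-1.851, -1.303, 0.723]
contact_force: [0.7, 0.0, -2.7]
gripper_width: 0.597
time: 9.0
ee_pos: [550.3, 240.1, 236.7]
orientation: [-1.853, -1.304, 0.721]
contact_force: [0.0, 0.5, -1.3]
gripper_width: 0.601
q [-0.79  0.21  0.04  1.8   0.66  0.96  0.16] ee [550.2 240.5 236.7] F [-0.7  0.1 -1.8] w 0.60825604202862 t 9.1
[[ 0.323  0.526 -0.786]
 [ 0.946 -0.203  0.252]
 [-0.027 -0.826 -0.564]]
delta units [ 0.23 -0.08  0.42]
dr [-0.007  0.008 -0.014]
label in window [124.9  -9.1   7.1] slant 25.4 line 0.9 win z 196.0 foot z 226.0
```

View pics/z7.png

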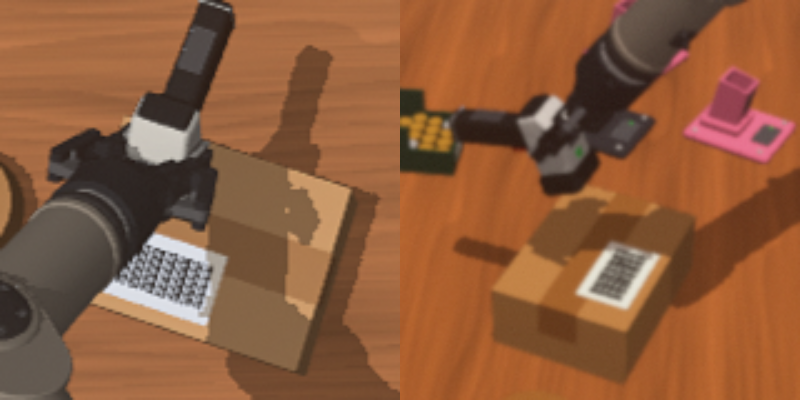

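```bash
python3 -m pendant '[{"delta_pos":[0.12,-0.05,0.2],"dr":[0,0,0],"grip":1},{"delta_pos":[0.11,-0.05,0.2],"dr":[0,0,0],"grip":1},{"delta_pos":[0,0,0],"dr":[0,0,0],"grip":1},{"delta_pos":[0,0,0],"dr":[0,0,0],"grip":1},{"delta_pos":[0,0,0],"dr":[0,0,0],"grip":1}]'
cat > chk.py <<'E'
from tgt import *
o=r.observe();Rt=R.from_rotvec(o['orientation']).as_matrix();Rs=Rt@RTS;S=o['ee_pos']+Rt@PTS
for n,box in(('top',(140,170,300,330)),('side',(240,190,420,300))):
    c=r.capture(n);np.savez(f'pics/{n}6.npz',**c);x0,y0,x1,y1=box
    ys,xs=np.mgrid[y0:y1,x0:x1];uv=np.c_[xs.ravel(),ys.ravel()];P=pts(c,uv);col=c['image'][uv[:,1],uv[:,0]].astype(int)
    q=(P-S)@Rs  # scanner frame
    # grip points
    m=(q[:,2]<-45)&(q[:,2]>-150)&(abs(q[:,1])<45)&(q[:,0]>-80)&(q[:,0]<50)
    g=q[m];print(n,'grip pts',m.sum())
    for a,b in((-140,-110),(-110,-85),(-85,-60)):
        k=g[(g[:,2]>a)&(g[:,2]<=b)]
        if len(k)>5: print(a,b,np.percentile(k,[3,50,97],axis=0).round(1).tolist(),'expect xmid',-10-np.tan(np.radians(12))*(-k[:,2].mean()-23)+0)
    print('min z',np.percentile(g[:,2],2).round(1))
    m=(abs(q)<[60,45,40]).all(1)&(col.min(1)>110); k=q[m]
    print('light',m.sum(),np.percentile(k,[2,50,98],axis=0).round(1).tolist())
    ov=c['image'].copy()
    for X in ([61,0,0],[61,32,0],[61,-32,0],[-33,0,-128],[-47,26,0],[-47,-26,0],[33,26,23],[33,-26,23],[33,26,-23],[33,-26,-23]):
        u=proj(c,S+Rs@np.array(X))[0].round().astype(int); cv2.circle(ov,tuple(int(t) for t in u),1,(255,0,0),-1)
    e=proj(c,lab)[0]; cv2.circle(ov,(int(e[0]),int(e[1])),1,(0,255,0),-1)
    cv2.imwrite(f'pics/ov_{n}.png',cv2.resize(ov[y0:max(y1,y0+(x1-x0)),x0:x1],(500,500),interpolation=cv2.INTER_CUBIC)[:,:,::-1])
status()
E
python3 chk.py; cd pics; python3 -c "
import cv2,numpy as np
cv2.imwrite('z8.png',cv2.resize(np.hstack([cv2.imread('ov_top.png'),cv2.imread('ov_side.png')]),(800,400)))"
```

```text
time: 9.6
ee_pos: [541.3, 251.1, 231.9]
orientation: [-1.852, -1.305, 0.722]
contact_force: [-0.1, -0.1, -2.0]
gripper_width: 0.605
top grip pts 552
-140 -110 [[-55.3, -14.5, -120.3], [-50.7, 3.9, -114.2], [-25.6, 15.2, -110.3]] expect xmid -29.44522965680505
-110 -85 [[-53.2, -13.1, -109.1], [-46.7, 4.2, -98.2], [-23.8, 15.1, -86.6]] expect xmid -25.86713613322901
-85 -60 [[-48.6, -13.3, -84.0], [-41.9, 4.2, -72.7], [-20.0, 14.6, -60.9]] expect xmid -20.510665003674667
min z -117.8
light 346 [[-44.5, -25.2, -5.7], [-33.0, -0.2, 14.0], [-16.8, 23.7, 24.8]]
side grip pts 440
-140 -110 [[-52.5, -17.6, -126.6], [-41.1, -12.3, -116.0], [-20.1, 11.0, -110.6]] expect xmid -29.988126370253408
-110 -85 [[-50.7, -17.8, -108.7], [-39.8, -12.4, -97.3], [-16.8, 10.0, -85.3]] expect xmid -25.800208218041902
-85 -60 [[-46.2, -17.7, -84.3], [-35.5, -12.5, -72.4], [-10.9, 7.8, -62.1]] expect xmid -20.52295450718103
min z -123.0
light 153 [[-43.9, -29.0, -14.2], [-36.4, -13.0, 7.8], [-23.4, 22.3, 18.9]]
label in window [115.7  -2.   -1.4] slant 25.4 line 0.9 win z 191.0 foot z 221.0
```

View pics/z8.png

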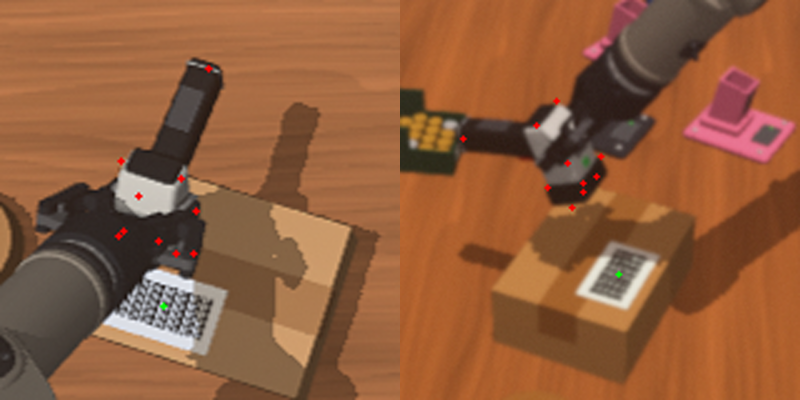

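```bash
python3 -m pendant '[{"delta_pos":[0,0,0],"dr":[0,0,0],"grip":1},{"delta_pos":[0,0,0],"dr":[0,0,0],"grip":1},{"delta_pos":[0,0,0],"dr":[0,0,0],"grip":1}]'
python3 -c "
from tgt import *
status();o=r.observe();print(abs(o['joint_velocities']).max(),o['gripper_width'],o['time'])
a=load('side0')['z_map'];b=load('side6')['z_map']
for nm,(x0,y0,x1,y1) in dict(bin=(216,230,272,268),tape=(275,370,325,412),pot=(350,165,372,196),parcel=(320,300,370,350)).items(): print(nm,np.median(abs(a-b)[y0:y1,x0:x1]))
print(r.finish_job())"
```

```text
time: 10.0
ee_pos: [541.3, 251.1, 231.9]
orientation: [-1.852, -1.305, 0.722]
contact_force: [0.3, 0.4, -2.5]
gripper_width: 0.603
label in window [115.6  -1.8  -1.6] slant 25.4 line 0.9 win z 191.0 foot z 221.0
0.002366432442209975 0.602886054715195 10.0
bin 5.074768
tape 2.9416504
pot 19.890625
parcel 3.2641602
the job is handed in; nothing more can be done
None
```

```bash
python3 -c "
from h import *
for n in('side0','side6'):
    c=load(n);h=cv2.cvtColor(c['image'],cv2.COLOR_RGB2HSV);m=(h[...,0]>105)&(h[...,0]<130)&(h[...,1]>130);k=np.zeros_like(m);k[155:205,340:385]=m[155:205,340:385]
    y,x=np.nonzero(k);print(n,len(x),x.mean() if len(x) else 0,y.mean() if len(x) else 0)
c=load('side6')['image'][140:220,320:400];cv2.imwrite('pics/z9.png',cv2.resize(c,(400,400))[:,:,::-1])"
```

```text
side0 287 360.9512195121951 182.71080139372822
side6 120 357.5833333333333 176.1
```

View pics/z9.png

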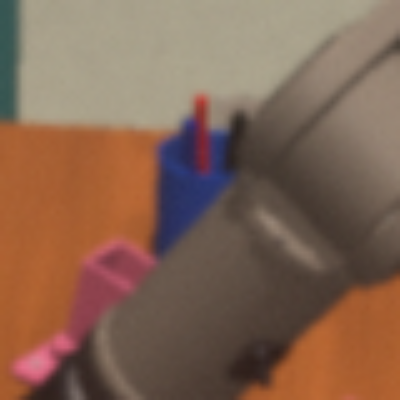

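I took the scanner out of its cradle, turned it nose down and handed the job in at 10.0 s with it held still over the label. No verdict was reported.

- **Grip and lift:** I gripped the head by its flat sides with the tool tilted about 28°. I drew it out along the pocket's lean; the side view then showed the grip clear of the pocket.
- **Final aim (arm pose plus the scanner pose measured before the grasp):**

| Quantity | Value | Limit |
|---|---|---|
| Label ahead of window | 116 mm | 60–200 mm |
| Beam off bar-code middle | about 2 mm each way | 22 mm |
| Slant from square-on | 25° | 40° |
| Scan line off square | 1° | 20° |
| Window height | 191 mm | above 130 mm |
| Foot height | 221 mm | above 95 mm |

- **Check of the held scanner:** the depth points in both camera views match that pose within about 4 mm, with no rotation in the grip. The arm was still and the measured force was about 2.5 N, roughly the scanner's weight.
- **Other objects:** the median depth change between first and last side views was 3–5 mm for the bin, tape and parcel, probably sensor noise.
- **Check that disagreed:** the same comparison gave 20 mm for the pot. The last side picture shows the arm in front of part of the pot. The visible part stands upright in its place, and the arm was never near it, but I had no unobstructed view to confirm it had not moved.

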